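# Load the paint jars into the carrying tray in reverse order

### The arm

A 7-joint arm with a two-finger parallel gripper is mounted at the origin on the work surface. World frame = base frame: x ahead of the robot, y to its left, z up, the work surface at z = 0. Lengths are in mm, angles in rad, forces in N, time in s.
With the tool pointing down it reaches from about 400 to 875 mm from the base axis. Payload 4.4 kg.
Tool frame: the origin (TCP) lies at the very end of the fingers, on their centre line; the grasp point (between the pads) lies ctrl.grip_point_offset behind it (ctrl.grip_point_offset is the distance from the TCP to the grasp point, in mm); z points along the fingers, y is the line along which they close (so a half turn about z gives the same grasp; the last joint's range is limited). The gripper opens to 85 mm and grips with 20 to 120 N. Pads are 22 mm wide; open, the fingers measure 114 mm over their backs; the gripper's body (76 mm by 85 mm) begins 54 mm behind the grasp point. The pads swing forward as they close: fully open they stand 13 mm farther back than shut.
Start: joints at [1.05, 0.628, 0.038, 1.517, -0.027, 0.996, -0.02], TCP at [285.563, -583.928, 208.613] pointing down, gripper open.
Joint ranges: [-3.06, 3.06], [-0.37, 2.12], [-1.25, 1.32], [0.18, 2.47], [-1.1, 4.24], [0.23, 1.98], [-2.94, 2.94]. Speed limits (rad/s): [2.57, 2.57, 3.14, 3.14, 3.14, 3.14, 3.14].

### API

Orientations are given as [roll, pitch, yaw] about the fixed x, y, z axes, in that order (R = Rz(yaw) Ry(pitch) Rx(roll)).
In Python, from cell import read_state, cams, ctrl, models gives the robot as it stands. The module is installed in compiled form; this text tells all that it offers.
- The arm moves only by the tool run_rows, called after ">>>" by a JSON object that holds its "name" and its "arguments", one argument or row to a line. Schema: {"type":"object","properties":{"plan":{"type":"array","items":{"type":"array","prefixItems":[{"type":"array","items":{"type":"number"},"minItems":3,"maxItems":3},{"type":"array","items":{"type":"number"},"minItems":3,"maxItems":3},{"type":"number"}],"minItems":3,"maxItems":3},"minItems":1,"maxItems":12},"only":{"type":"string"},"quiet":{"type":"boolean"},"lines":{"type":"string"}},"required":["plan"],"additionalProperties":false}. plan is a list of rows, 1 to 12 of them, each written [[dx, dy, dz], [rx, ry, rz], opening]: dx, dy, dz in shares of the most that a row can go, 1 being 50 mm, then a rotation vector rx, ry, rz in units of 0.2 rad, then the finger opening in mm; each row shifts and turns the commanded pose from where the row before left it, along the tool's axes as they then stand; what a row does not reach is not made up. A row lasts 1/10 s, in which the tool goes at most 50 mm and 0.15 rad, less where a joint would pass 70% of its speed; a pose out of reach is approached as far as the arm can. The fingers move at their own pace and stop on an object; the grip force is fixed at half the most. Time passes only in rows, so rows that do not move let the fingers close. The tool returns the time, the measured TCP pose, the force, the opening and the grip force at its end. only (a regular expression) keeps the lines of the reply that match it, lines (a string "A,B") keeps lines A to B, and quiet returns only ok. Input that does not fit is refused with a message, and nothing moves.
- read_state(): the state, without advancing time (a new reading comes with each control period).
- cams.get_image(name): name is "scene" or "top"; returns (picture, depth): 420x560x3 uint8, blue, green, red; 420x560 float32, mm along the optical axis (not along the pixel's ray), 0 where there is no reading.
- cams.calibration(name): a dict with "fx", "fy", "cx", "cy" (pixels), "k1" (the pictures are not rectified: a ray, as slopes to the right and down, at radius r is drawn at 1 + k1 r^2 times it, then the intrinsics apply), "rvec" (rotation vector, rad) and "tvec" (3), from world to camera coordinates, as OpenCV has them. Camera axes: x right, y down, z forward; pixel columns grow to the right and rows downward; lengths in mm; the calibration is good to about 2 mm. A picture is of the moment at which its call begins. calibration takes no time and is no camera call.
- ctrl.finish_job(): hands the job in; it is judged then, once.
Trained networks look in the newest picture that a camera, given by its name, has taken for a name from the list of things; names that differ only in an ending like _2 or _b are one class to them, and where a whole thing is asked for, a point or a joint stands for the part that bears it (a point fixed in the world has none). Each returns a list of dicts, best first, with "confidence" (0 to 1); they miss things now and then, are a little off and sometimes report something else, mostly with a low value. They report only what shows in the picture. A call takes as long as a camera call.
- models.search_frame(thing, camera): "extent" ([left, top, right, bottom] in pixels, round what is visible of it).
- models.mark_of(thing, camera): "position" ([column, row] in pixels: a listed point, or the origin of a listed thing).
The state is a dict: "clock": time; "qpos": joint angles; "qd": joint speeds; "tau": joint torques, N m; "eef_pos": TCP position; "tool_rot": TCP orientation; "force": force on the tool from outside, world axes, zero at the start; "torque": the same for the moment, N m; "width": finger opening in mm; "gripper_force": force on a finger pad.
Only numpy, scipy, OpenCV 4.12 (cv2) and the standard library are available. Lean on these libraries where they do the work, as an engineer would, in place of code of your own. Each camera call takes 0.05 s, during which the arm holds its last target. There are 200 camera calls.

### The job

The four paint jars stand in a row on the plywood sample board, each behind the tile of its own colour; load them all into the white and grey carrying tray in reverse order, because the coats go on from last to first: the jar that stands nearest the black knob of the board goes into the bay farthest from the black knob of the tray, and so on, so that the one farthest from the board's knob ends up nearest the tray's knob. Keep every jar upright on the way and leave each one standing flat on the floor of its own bay, released and still; the white-lidded jar is not part of the set.

Things in the scene. Friction and masses are not known exactly. Their poses are not given: they have to be found in the camera images.
- sample_board: fixed plywood board, x -75 to +55 mm, 292 mm long (y), top face 12 mm above the table, black 24 mm ball knob on its +y end. Origin: on the table, mid-length; z up. Four places at y = +108, +36, -36, -108 mm (first at the knob): colour tile at x = -55 mm, jar of that colour standing on the top face at about x = +15 mm. Dark ribs up to 22 mm above the table divide them.
- tray: white-floored carrying tray fixed on the table, 79 (x) by 295 mm (y), black 24 mm ball knob on its +y end. Origin: centre of its underside, on the table; z up. Four open square bays 67 x 67 mm, empty, centres at x = 0, y = +108, +36, -36, -108 mm (first at the knob). White bay floor 6 mm and dark grey 5 mm walls 22 mm above the table; a ring drawn at each bay centre.
- jar_red: closed paint jar, loose, upright, about 0.14 kg (0.1 to 0.2): grey cylinder 46 mm in diameter and 52 mm high with a red label band, and a red lid 43 mm in diameter above it, 70 mm high in all. Origin: centre of its underside; z up along its axis. Starts on the sample board behind the red tile; neighbours about 72 mm apart.
- jar_yellow: closed paint jar, loose, upright, about 0.14 kg (0.1 to 0.2): grey cylinder 46 mm in diameter and 52 mm high with a yellow label band, and a yellow lid 43 mm in diameter above it, 70 mm high in all. Origin: centre of its underside; z up along its axis. Starts on the sample board behind the yellow tile; neighbours about 72 mm apart.
- jar_green: closed paint jar, loose, upright, about 0.14 kg (0.1 to 0.2): grey cylinder 46 mm in diameter and 52 mm high with a green label band, and a green lid 43 mm in diameter above it, 70 mm high in all. Origin: centre of its underside; z up along its axis. Starts on the sample board behind the green tile; neighbours about 72 mm apart.
- jar_blue: closed paint jar, loose, upright, about 0.14 kg (0.1 to 0.2): grey cylinder 46 mm in diameter and 52 mm high with a blue label band, and a blue lid 43 mm in diameter above it, 70 mm high in all. Origin: centre of its underside; z up along its axis. Starts on the sample board behind the blue tile; neighbours about 72 mm apart.
- tile_red: red glazed sample tile, 36 x 52 x 6 mm, fixed on the sample board, marking the place where the red jar stood at the start. Origin: centre of its underside.
- tile_yellow: yellow glazed sample tile, 36 x 52 x 6 mm, fixed on the sample board, marking the place where the yellow jar stood at the start. Origin: centre of its underside.
- tile_green: green glazed sample tile, 36 x 52 x 6 mm, fixed on the sample board, marking the place where the green jar stood at the start. Origin: centre of its underside.
- tile_blue: blue glazed sample tile, 36 x 52 x 6 mm, fixed on the sample board, marking the place where the blue jar stood at the start. Origin: centre of its underside.

How it is judged (in metres and radians):
At the end, for the whole second after the job is handed in: Each coloured jar stands in the bay that mirrors its tile: board places 1, 2, 3, 4 from the board's knob go to bays 4, 3, 2, 1 from the tray's knob; within 15 mm of the bay centre in tray x and y, underside within 5 mm of the bay floor, tilt under 0.12 rad, at rest (((y of tile_red in the frame of sample_board between 0.088 and 0.128 m and y of jar_red in the frame of tray between -0.123 and -0.093 m) or (y of tile_red in the frame of sample_board between 0.016 and 0.056 m and y of jar_red in the frame of tray between -0.051 and -0.021 m) or (y of tile_red in the frame of sample_board between -0.056 and -0.016 m and y of jar_red in the frame of tray between 0.021 and 0.051 m) or (y of tile_red in the frame of sample_board between -0.128 and -0.088 m and y of jar_red in the frame of tray between 0.093 and 0.123 m)) and x of jar_red in the frame of tray between -0.015 and 0.015 m and z of jar_red in the frame of tray between 0.001 and 0.011 m and angle between each of jar_red, jar_yellow, jar_green, jar_blue's own z axis and vertical below 0.12 rad and linear speed of each of jar_red, jar_yellow, jar_green, jar_blue below 0.02 m/s and angular speed of each of jar_red, jar_yellow, jar_green, jar_blue below 0.3 rad/s and ((y of tile_yellow in the frame of sample_board between 0.088 and 0.128 m and y of jar_yellow in the frame of tray between -0.123 and -0.093 m) or (y of tile_yellow in the frame of sample_board between 0.016 and 0.056 m and y of jar_yellow in the frame of tray between -0.051 and -0.021 m) or (y of tile_yellow in the frame of sample_board between -0.056 and -0.016 m and y of jar_yellow in the frame of tray between 0.021 and 0.051 m) or (y of tile_yellow in the frame of sample_board between -0.128 and -0.088 m and y of jar_yellow in the frame of tray between 0.093 and 0.123 m)) and x of jar_yellow in the frame of tray between -0.015 and 0.015 m and z of jar_yellow in the frame of tray between 0.001 and 0.011 m and ((y of tile_green in the frame of sample_board between 0.088 and 0.128 m and y of jar_green in the frame of tray between -0.123 and -0.093 m) or (y of tile_green in the frame of sample_board between 0.016 and 0.056 m and y of jar_green in the frame of tray between -0.051 and -0.021 m) or (y of tile_green in the frame of sample_board between -0.056 and -0.016 m and y of jar_green in the frame of tray between 0.021 and 0.051 m) or (y of tile_green in the frame of sample_board between -0.128 and -0.088 m and y of jar_green in the frame of tray between 0.093 and 0.123 m)) and x of jar_green in the frame of tray between -0.015 and 0.015 m and z of jar_green in the frame of tray between 0.001 and 0.011 m and ((y of tile_blue in the frame of sample_board between 0.088 and 0.128 m and y of jar_blue in the frame of tray between -0.123 and -0.093 m) or (y of tile_blue in the frame of sample_board between 0.016 and 0.056 m and y of jar_blue in the frame of tray between -0.051 and -0.021 m) or (y of tile_blue in the frame of sample_board between -0.056 and -0.016 m and y of jar_blue in the frame of tray between 0.021 and 0.051 m) or (y of tile_blue in the frame of sample_board between -0.128 and -0.088 m and y of jar_blue in the frame of tray between 0.093 and 0.123 m)) and x of jar_blue in the frame of tray between -0.015 and 0.015 m and z of jar_blue in the frame of tray between 0.001 and 0.011 m); the robot touches nothing.
It fails at once if a coloured jar is tipped more than 0.7 rad (40 degrees) from upright (angle between any of jar_red, jar_yellow, jar_green, jar_blue's own z axis and vertical above 0.7 rad).
It also fails if it takes over 109 s, if anything falls off the work surface, if the arm or the gripper's body presses on something with over 40 N, if the wrist force passes 120 N, or if a joint passes its speed limit or range.

## Working session

There is one attempt and no reset: what is moved stays moved. The work goes in short steps, Python scripts to look and compute and a tool call to move; the robot and the scene stay as the last step left them, time stands still between calls to the robot, and variables do not carry over. Pictures are saved under pics/ and viewed, at most 14 in all, crops included, and the job is handed in when it is done.

```bash
mkdir -p pics; python3 - <<'E'
from cell import read_state,cams,ctrl,models
import cv2
for n in("scene","top"):
    im,d=cams.get_image(n); cv2.imwrite(f"pics/{n}0.png",im); print(n,cams.calibration(n))
    for t in("sample_board","tray","jar_red","jar_yellow","jar_green","jar_blue","tile_red","tile_yellow","tile_green","tile_blue"):
        print(t,[(round(r['confidence'],2),[round(float(v)) for v in r['position']]) for r in models.mark_of(t,n)][:3])
s=read_state();print(s,ctrl.grip_point_offset)
E
```

```text
scene {'fx': 382.94765514424046, 'fy': 382.94765514424046, 'cx': 278.35192692165236, 'cy': 203.87989488159693, 'k1': -0.012235875439418908, 'rvec': array([ 1.91083208,  1.89259035, -0.55784994]), 'tvec': array([  -7.39912999, -388.53325392, 1172.90446482])}
sample_board [(0.75, [379, 220])]
tray [(0.83, [166, 241])]
jar_red [(0.87, [366, 228])]
jar_yellow [(0.55, [396, 222])]
jar_green [(0.78, [425, 220]), (0.42, [338, 228])]
jar_blue [(0.88, [335, 228])]
tile_red [(0.5, [359, 201])]
tile_yellow [(0.7, [388, 195])]
tile_green [(0.69, [418, 194])]
tile_blue [(0.69, [324, 202])]
top {'fx': 492.74486567158897, 'fy': 492.74486567158897, 'cx': 284.6017249605755, 'cy': 208.8257537037116, 'k1': 0.03482713032666813, 'rvec': array([ 2.20499729, -2.16550306,  0.10369341]), 'tvec': array([ -29.60142068,  490.0643098 , 1186.37049203])}
sample_board [(0.77, [180, 201]), (0.17, [136, 225])]
tray [(0.74, [379, 178]), (0.42, [195, 192])]
jar_red [(0.68, [193, 193])]
jar_yellow [(0.64, [164, 194])]
jar_green [(0.76, [134, 197])]
jar_blue [(0.66, [223, 190]), (0.45, [375, 183])]
tile_red [(0.8, [195, 220])]
tile_yellow [(0.75, [169, 220])]
tile_green [(0.51, [136, 227])]
tile_blue [(0.83, [225, 220])]
{'clock': 1.1, 'qpos': array([ 1.050198  ,  0.62838394,  0.03850119,  1.51739646, -0.0270055 ,
        0.99629379, -0.01997245]), 'qd': array([-8.84401393e-04,  8.88777458e-04, -1.46166749e-03,  5.55987336e-04,
       -7.07580936e-04, -8.00956398e-06, -3.66382078e-04]), 'tau': array([ 1.43654994e-03, -5.63280237e+01,  1.22579243e+00, -1.93778783e+01,
        1.08022947e-02,  1.69377581e-03,  8.82964059e-06]), 'eef_pos': array([ 285.56794361, -583.93265077,  208.62499446]), 'tool_rot': array([ 3.14155674e+00, -4.17584789e-05,  4.54796996e-01]), 'force': array([0.5227886 , 0.03425207, 0.03853481]), 'torque': array([-0.00161787,  0.03122239,  0.00982277]), 'gripper_force': 0.0, 'width': 85.71276511705763} 18.700000000000003
```

View pics/top0.png

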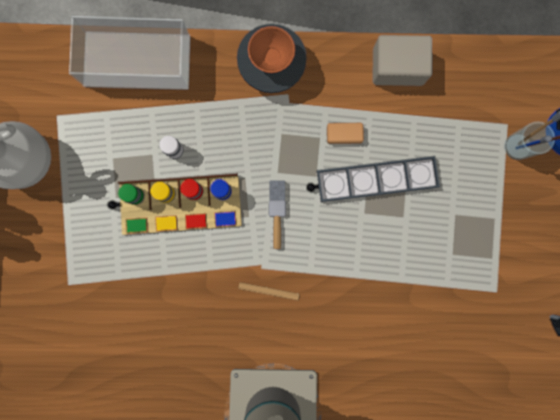

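View pics/scene0.png

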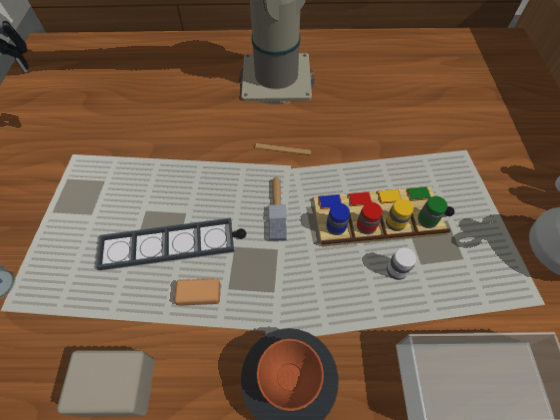

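```bash
cat > h.py <<'E'
from cell import read_state,cams,ctrl,models
import cv2,numpy as np
def ray_setup(n):
    c=cams.calibration(n);R=cv2.Rodrigues(c['rvec'])[0];return c,R,np.array(c['tvec'])
def und(n,px):
    c,R,t=ray_setup(n);K=np.array([[c['fx'],0,c['cx']],[0,c['fy'],c['cy']],[0,0,1]])
    return cv2.undistortPoints(np.array(px,float).reshape(-1,1,2),K,np.array([c['k1'],0,0,0,0])).reshape(-1,2)
def world(n,px,depth):
    c,R,t=ray_setup(n);u=und(n,px);P=np.c_[u,np.ones(len(u))]*np.asarray(depth).reshape(-1,1)
    return (P-t)@R
def cloud(n,d):
    g=np.mgrid[0:d.shape[0],0:d.shape[1]];px=np.c_[g[1].ravel(),g[0].ravel()]
    return world(n,px,d.ravel()).reshape(*d.shape,3)
def atz(n,px,z):
    c,R,t=ray_setup(n);u=und(n,px);D=np.c_[u,np.ones(len(u))]@R;o=-t@R
    return o+D*((z-o[2])/D[:,2])[:,None]
def tri(pa,pb):
    P=[]
    for n,p in(("top",pa),("scene",pb)):
        c,R,t=ray_setup(n);P.append((np.c_[R,t],und(n,[p])[0]))
    X=cv2.triangulatePoints(P[0][0],P[1][0],P[0][1].reshape(2,1),P[1][1].reshape(2,1));return (X[:3]/X[3]).ravel()
E
cat > m.py <<'E'
from h import *
im={};W={}
for n in("top","scene"):
    im[n],d=cams.get_image(n);W[n]=cloud(n,d)
hue={'green':(45,85),'yellow':(20,35),'red':(0,10),'blue':(105,130)}
for n in im:
    hsv=cv2.cvtColor(im[n],cv2.COLOR_BGR2HSV)
    for k,(a,b) in hue.items():
        h=hsv[...,0];hm=(h>=a)&(h<=b)
        if k=='red':hm|=h>172
        m=hm&(hsv[...,1]>110)&(W[n][...,0]>350)&(W[n][...,0]<750)&(abs(W[n][...,1])<480)&(W[n][...,2]>68)&(W[n][...,2]<100)
        P=W[n][m]
        if len(P)<5: print(n,k,len(P));continue
        zt=np.median(P[:,2]);P=P[abs(P[:,2]-zt)<5]
        (c,r)=cv2.minEnclosingCircle(P[:,:2].astype(np.float32))
        print(n,k,len(P),'ztop %.1f'%zt,'c',np.round(c,1),'r %.1f'%r,'mean',P.mean(0).round(1))
E
cat > t.py <<'E'
from h import *
C={}
box={'top':(310,145,445,210),'scene':(92,210,248,275)}
for n in("top","scene"):
    im,d=cams.get_image(n);W=cloud(n,d);x0,y0,x1,y1=box[n]
    g=cv2.cvtColor(im,cv2.COLOR_BGR2GRAY);s=W[y0:y1,x0:x1]
    P=s[(s[...,2]>14)&(s[...,2]<30)];P2=s[(s[...,2]>3)&(s[...,2]<10)]
    m=np.zeros(g.shape,np.uint8);m[y0:y1,x0:x1]=(g[y0:y1,x0:x1]<95)*255
    cs,h=cv2.findContours(m,cv2.RETR_CCOMP,cv2.CHAIN_APPROX_NONE)
    out=[]
    for i,c in enumerate(cs):
        a=cv2.contourArea(c)
        if h[0][i][3]>=0 and a>150: 
            M=cv2.moments(c);out.append((M['m10']/M['m00'],M['m01']/M['m00'],a))
    out.sort();print(n,np.round(out,1).tolist())
    C[n]=out
    if len(P): print('walls z',np.median(P[:,2]),len(P),cv2.minAreaRect(P[:,:2].astype(np.float32)))
    for o in out: print(atz(n,[o[:2]],6).round(1), W[int(o[1]),int(o[0])].round(1))
    r=im[y0:y1,x0:x1];cv2.imwrite(f"pics/tray_{n}.png",cv2.resize(r,None,fx=4,fy=4))
E
python3 m.py; python3 t.py
```

```text
top green 254 ztop 81.5 c [517.8 344.5] r 21.6 mean [516.9 343.9  81.6]
top yellow 261 ztop 81.3 c [523.7 270.7] r 21.4 mean [523.  270.2  81.4]
top red 260 ztop 81.8 c [531.8 202.3] r 21.6 mean [531.1 202.2  81.9]
top blue 244 ztop 81.9 c [532.1 132.9] r 21.0 mean [531.5 132.9  81.9]
scene green 253 ztop 82.8 c [516.6 347.5] r 21.3 mean [518.1 345.8  83.1]
scene yellow 286 ztop 82.8 c [517.3 290.8] r 40.4 mean [523.7 272.2  82.9]
scene red 281 ztop 82.7 c [530.6 204.3] r 21.5 mean [531.9 203.7  82.9]
scene blue 269 ztop 82.8 c [532.8 133.9] r 21.4 mean [533.5 134.   83. ]
top [[334.2, 184.5, 804.0], [363.1, 181.0, 786.5], [392.0, 177.4, 773.0], [420.9, 173.9, 763.5]]
walls z 22.101381705209235 1088 ((569.9140014648438, -238.639892578125), (79.8648452758789, 318.8291931152344), 8.007222175598145)
[[ 554.9 -143.4    6. ]] [ 555.8 -142.6    8. ]
[[ 564.9 -215.4    6. ]] [ 565.  -215.2    5.3]
[[ 575.3 -287.4    6. ]] [ 576.2 -284.8    6.5]
[[ 585.4 -359.3    6. ]] [ 587.  -356.    10.1]
scene [[116.7, 250.0, 730.0], [149.8, 245.4, 727.5], [182.5, 240.9, 718.5], [214.4, 236.7, 739.5]]
walls z 21.69133177631656 1664 ((567.8602905273438, -233.15501403808594), (82.5370101928711, 326.2658386230469), 8.118762016296387)
[[ 582.5 -359.1    6. ]] [ 583.1 -360.1    7.3]
[[ 571.8 -286.6    6. ]] [ 571.5 -287.9    7.6]
[[ 561.3 -214.1    6. ]] [ 559.1 -215.4    6.3]
[[ 551.2 -142.4    6. ]] [ 550.6 -143.2    8.1]
```

Careful with the scale: shifts go in shares of 50 mm and turns go in units of 0.2 rad. That gives: -0.136 rad is -0.68.

```bash
cat > go.py <<'E'
import sys;from h import *
from scipy.spatial.transform import Rotation as Ro
T=np.array([float(a) for a in sys.argv[1:4]]);s=read_state()
R=Ro.from_euler('xyz',s['tool_rot']).as_matrix()
print('at',s['eef_pos'].round(1),s['tool_rot'].round(3),'tool delta',(R.T@(T-s['eef_pos'])).round(1),'w',round(s['width'],1),'t',round(s['clock'],1))
E
```

>>> {"name": "run_rows", "arguments": {
  "plan": [
    [[0, 0, 0], [0, 0, -0.68], 85],
    [[0, 0, 0], [0, 0, -0.68], 85],
    [[0, 0, 0], [0, 0, -0.68], 85],
    [[0, 0, 0], [0, 0, -0.68], 85],
    [[0, 0, 0], [0, 0, -0.68], 85],
    [[0, 0, 0], [0, 0, -0.68], 85],
    [[0, 0, 0], [0, 0, -0.68], 85],
    [[0, 0, 0], [0, 0, -0.68], 85],
    [[0, 0, 0], [0, 0, -0.68], 85],
    [[0, 0, 0], [0, 0, 0], 85]
  ]
}}

```text
clock: 2.3
eef_pos: [285.4, -584.0, 208.6]
tool_rot: [3.141, -0.0, 1.679]
force: [-0.2, -0.1, -0.4]
width: 85.3
gripper_force: 0.0
```

```bash
python3 go.py 500 -250 208;python3 go.py 517.5 345.2 140
```

```text
at [ 285.4 -584.   208.6] [ 3.141 -0.     1.679] tool delta [308.9 249.4   0.7] w 85.3 t 2.3
at [ 285.4 -584.   208.6] [ 3.141 -0.     1.679] tool delta [898.7 330.9  68.9] w 85.3 t 2.3
```

Converted, 31 mm is 0.62, 25 mm is 0.5.

>>> {"name": "run_rows", "arguments": {
  "plan": [
    [[0.62, 0.5, 0], [0, 0, 0], 85],
    [[0.62, 0.5, 0], [0, 0, 0], 85],
    [[0.62, 0.5, 0], [0, 0, 0], 85],
    [[0.62, 0.5, 0], [0, 0, 0], 85],
    [[0.62, 0.5, 0], [0, 0, 0], 85],
    [[0.62, 0.5, 0], [0, 0, 0], 85],
    [[0.62, 0.5, 0], [0, 0, 0], 85],
    [[0.62, 0.5, 0], [0, 0, 0], 85],
    [[0.62, 0.5, 0], [0, 0, 0], 85],
    [[0.62, 0.5, 0], [0, 0, 0], 85]
  ]
}}

```text
clock: 3.3
eef_pos: [501.5, -247.5, 208.9]
tool_rot: [3.141, 0.0, 1.675]
force: [0.7, -1.0, 1.0]
width: 85.2
gripper_force: 0.0
```

```bash
python3 go.py 517.5 345.2 134
```

```text
at [ 501.5 -247.5  208.9] [3.141 0.    1.675] tool delta [587.9  77.4  74.7] w 85.2 t 3.3
```

Converted, 48 mm is 0.96, 7 mm is 0.14.

>>> {"name": "run_rows", "arguments": {
  "plan": [
    [[0.96, 0.14, 0], [0, 0, 0], 85],
    [[0.96, 0.14, 0], [0, 0, 0], 85],
    [[0.96, 0.14, 0], [0, 0, 0], 85],
    [[0.96, 0.14, 0], [0, 0, 0], 85],
    [[0.96, 0.14, 0], [0, 0, 0], 85],
    [[0.96, 0.14, 0], [0, 0, 0], 85],
    [[0.96, 0.14, 0], [0, 0, 0], 85],
    [[0.96, 0.14, 0], [0, 0, 0], 85],
    [[0.96, 0.14, 0], [0, 0, 0], 85],
    [[0.96, 0.14, 0], [0, 0, 0], 85],
    [[0.96, 0.14, 0], [0, 0, 0], 85],
    [[0, 0, 0], [0, 0, 0], 85]
  ]
}}

```text
clock: 4.5
eef_pos: [518.3, 294.4, 209.1]
tool_rot: [3.14, -0.007, 1.686]
force: [0.0, -0.2, 0.5]
width: 84.8
gripper_force: 0.0
```

```bash
python3 go.py 517.5 345.2 134
```

```text
at [518.3 294.4 209.1] [ 3.14  -0.007  1.686] tool delta [50.   5.  75.4] w 84.8 t 4.5
```

Converted, 37 mm is 0.74, 25 mm is 0.5.

>>> {"name": "run_rows", "arguments": {
  "plan": [
    [[0.5, 0.05, 0.74], [0, 0, 0], 85],
    [[0.5, 0.05, 0.74], [0, 0, 0], 85],
    [[0, 0, 0], [0, 0, 0], 85],
    [[0, 0, 0], [0, 0, 0], 85]
  ]
}}

```text
clock: 4.9
eef_pos: [519.4, 334.4, 133.9]
tool_rot: [-3.14, 0.001, 1.678]
force: [0.3, -1.2, 0.5]
width: 85.1
gripper_force: 0.0
```

```bash
python3 go.py 517.5 345.2 34
```

```text
at [519.4 334.4 133.9] [-3.140e+00  1.000e-03  1.678e+00] tool delta [11.1 -0.5 99.8] w 85.1 t 4.9
```

Converted, 11 mm is 0.22, 20 mm is 0.4.

>>> {"name": "run_rows", "arguments": {
  "plan": [
    [[0.22, -0.01, 0], [0, 0, 0], 85],
    [[0, 0, 0.4], [0, 0, 0], 85],
    [[0, 0, 0.4], [0, 0, 0], 85],
    [[0, 0, 0.4], [0, 0, 0], 85],
    [[0, 0, 0.4], [0, 0, 0], 85],
    [[0, 0, 0.4], [0, 0, 0], 85],
    [[0, 0, 0], [0, 0, 0], 85],
    [[0, 0, 0], [0, 0, 0], 85]
  ]
}}

```text
clock: 5.7
eef_pos: [519.3, 345.9, 36.1]
tool_rot: [3.14, -0.001, 1.678]
force: [0.7, -0.0, 0.8]
width: 85.0
gripper_force: 0.0
```

```bash
python3 go.py 517.5 345.2 34
```

```text
at [519.3 345.9  36.1] [ 3.140e+00 -1.000e-03  1.678e+00] tool delta [-0.5 -1.9  2.1] w 85.0 t 5.7
```

Converted, 2 mm is 0.04, -1.9 mm is -0.038.

>>> {"name": "run_rows", "arguments": {
  "plan": [
    [[-0.01, -0.038, 0.04], [0, 0, 0], 85],
    [[0, 0, 0], [0, 0, 0], 30],
    [[0, 0, 0], [0, 0, 0], 30],
    [[0, 0, 0], [0, 0, 0], 30],
    [[0, 0, 0], [0, 0, 0], 30],
    [[0, 0, 0], [0, 0, 0], 30],
    [[0, 0, 0], [0, 0, 0], 30],
    [[0, 0, 0], [0, 0, 0], 30],
    [[0, 0, 0], [0, 0, 0], 30],
    [[0, 0, 0], [0, 0, 0], 30]
  ]
}}

```text
clock: 6.7
eef_pos: [516.6, 345.2, 33.7]
tool_rot: [3.141, -0.0, 1.679]
force: [-1.4, -2.1, 6.7]
width: 42.3
gripper_force: 59.9
```

```bash
python3 go.py 517.5 345.2 34
```

```text
at [516.6 345.2  33.7] [ 3.141 -0.     1.679] tool delta [-0.1  0.9 -0.3] w 42.3 t 6.7
```

>>> {"name": "run_rows", "arguments": {
  "plan": [
    [[0, 0, -0.2], [0, 0, 0], 30],
    [[0, 0, -0.4], [0, 0, 0], 30],
    [[0, 0, -0.6], [0, 0, 0], 30],
    [[0, 0, -0.6], [0, 0, 0], 30],
    [[0, 0, -0.4], [0, 0, 0], 30],
    [[0, 0, 0], [0, 0, 0], 30]
  ]
}}

```text
clock: 7.3
eef_pos: [518.2, 346.4, 146.1]
tool_rot: [3.136, -0.003, 1.679]
force: [0.5, -0.0, -2.2]
width: 43.0
gripper_force: 61.2
```

```bash
python3 go.py 583.5 -359 140; python3 - <<'E'
from h import *
im,d=cams.get_image("scene");cv2.imwrite("pics/s1.png",cv2.resize(im[80:280,300:500],None,fx=3,fy=3))
E
```

```text
at [518.2 346.4 146.1] [ 3.136e+00 -3.000e-03  1.679e+00] tool delta [-708.3  -11.     3.7] w 43.0 t 7.3
```

View pics/s1.png

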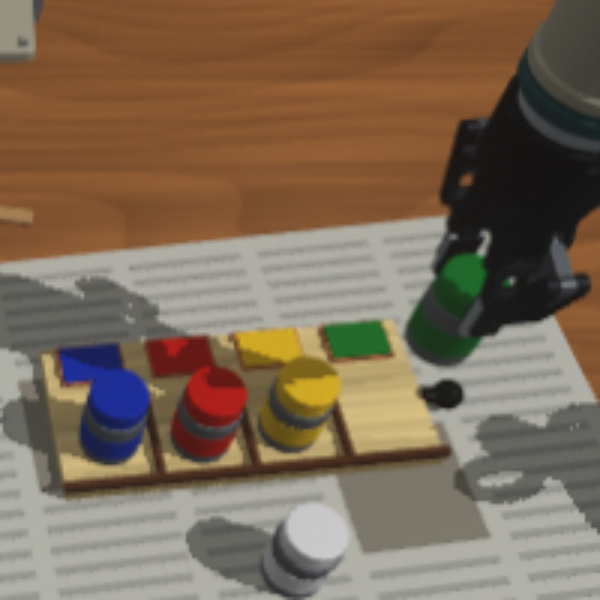

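Converted, -42 mm is -0.84, -20 mm is -0.4.

>>> {"name": "run_rows", "arguments": {
  "plan": [
    [[-0.4, 0, 0], [0, 0, 0], 30],
    [[-0.7, -0.01, 0], [0, 0, 0], 30],
    [[-0.84, -0.02, 0], [0, 0, 0], 30],
    [[-0.84, -0.02, 0], [0, 0, 0], 30],
    [[-0.84, -0.02, 0], [0, 0, 0], 30],
    [[-0.84, -0.02, 0], [0, 0, 0], 30],
    [[-0.84, -0.02, 0], [0, 0, 0], 30],
    [[-0.84, -0.02, 0], [0, 0, 0], 30],
    [[-0.84, -0.02, 0], [0, 0, 0], 30],
    [[-0.84, -0.02, 0], [0, 0, 0], 30],
    [[-0.7, -0.02, 0], [0, 0, 0], 30],
    [[-0.5, 0, 0], [0, 0, 0], 30]
  ]
}}

```text
clock: 8.55
eef_pos: [553.9, -108.1, 140.9]
tool_rot: [-3.138, 0.0, 1.676]
force: [0.0, 1.1, -1.4]
width: 42.2
gripper_force: 61.2
```

```bash
python3 go.py 583.5 -359 140
```

```text
at [ 553.9 -108.1  140.9] [-3.138  0.     1.676] tool delta [-252.6    3.2    1. ] w 42.2 t 8.6
```

Converted, -42 mm is -0.84, -35 mm is -0.7.

>>> {"name": "run_rows", "arguments": {
  "plan": [
    [[-0.5, 0, 0], [0, 0, 0], 30],
    [[-0.7, 0, 0], [0, 0, 0], 30],
    [[-0.84, 0, 0], [0, 0, 0], 30],
    [[-0.84, 0, 0], [0, 0, 0], 30],
    [[-0.84, 0, 0], [0, 0, 0], 30],
    [[-0.6, 0, 0], [0, 0, 0], 30],
    [[-0.36, 0, 0], [0, 0, 0], 30],
    [[0, 0, 0], [0, 0, 0], 30],
    [[0, 0, 0], [0, 0, 0], 30]
  ]
}}

```text
clock: 9.45
eef_pos: [579.8, -335.8, 141.0]
tool_rot: [-3.139, -0.003, 1.679]
force: [-0.2, 0.9, -1.8]
width: 42.8
gripper_force: 61.2
```

```bash
python3 go.py 583.5 -359 90
```

```text
at [ 579.8 -335.8  141. ] [-3.139e+00 -3.000e-03  1.679e+00] tool delta [-23.6   1.3  50.9] w 42.8 t 9.4
```

Converted, -23.6 mm is -0.472, 30 mm is 0.6.

>>> {"name": "run_rows", "arguments": {
  "plan": [
    [[-0.472, 0.026, 0], [0, 0, 0], 30],
    [[0, 0, 0.4], [0, 0, 0], 30],
    [[0, 0, 0.6], [0, 0, 0], 30],
    [[0, 0, 0.5], [0, 0, 0], 30],
    [[0, 0, 0.3], [0, 0, 0], 30],
    [[0, 0, 0], [0, 0, 0], 30],
    [[0, 0, 0], [0, 0, 0], 30]
  ]
}}

```text
clock: 10.15
eef_pos: [585.4, -359.6, 53.2]
tool_rot: [3.141, -0.0, 1.68]
force: [0.1, -0.6, -1.2]
width: 42.9
gripper_force: 61.3
```

```bash
python3 go.py 583.5 -359 28;python3 - <<'E'
from h import *
im,d=cams.get_image("scene");cv2.imwrite("pics/s2.png",cv2.resize(im[130:300,50:270],None,fx=3,fy=3))
E
```

```text
at [ 585.4 -359.6   53.2] [ 3.141 -0.     1.68 ] tool delta [ 0.8 -1.8 25.2] w 42.9 t 10.2
```

View pics/s2.png

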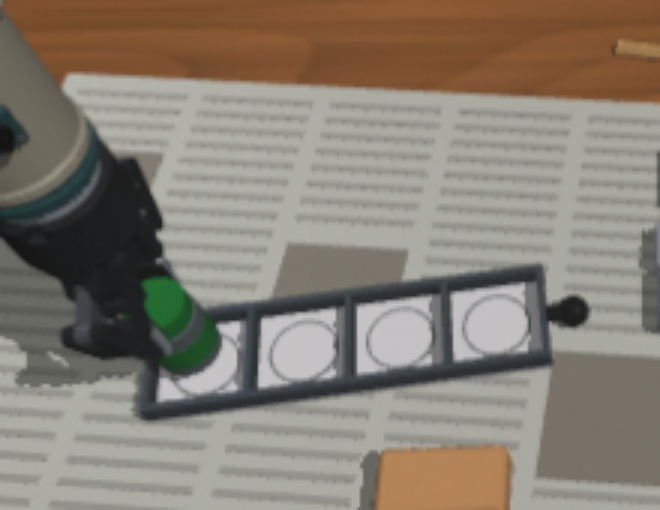

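Converted, 5 mm is 0.1, 3 mm is 0.06.

>>> {"name": "run_rows", "arguments": {
  "plan": [
    [[0.016, -0.036, 0.16], [0, 0, 0], 30],
    [[0, 0, 0.16], [0, 0, 0], 30],
    [[0, 0, 0.1], [0, 0, 0], 30],
    [[0, 0, 0.06], [0, 0, 0], 30],
    [[0, 0, 0], [0, 0, 0], 30],
    [[0, 0, 0], [0, 0, 0], 30]
  ]
}}

```text
clock: 10.8
eef_pos: [582.9, -359.9, 28.6]
tool_rot: [3.141, 0.0, 1.679]
force: [-0.3, -0.9, -2.1]
width: 42.8
gripper_force: 61.2
```

```bash
python3 go.py 583.5 -359 28
```

```text
at [ 582.9 -359.9   28.6] [3.141 0.    1.679] tool delta [0.9 0.7 0.6] w 42.8 t 10.8
```

Converted, 1 mm is 0.02.

>>> {"name": "run_rows", "arguments": {
  "plan": [
    [[0, 0, 0.02], [0, 0, 0], 30],
    [[0, 0, 0], [0, 0, 0], 30]
  ]
}}

```text
clock: 11.0
eef_pos: [583.1, -360.0, 27.9]
tool_rot: [3.141, 0.0, 1.679]
force: [-1.0, 0.6, 0.7]
width: 42.8
gripper_force: 61.3
```

```bash
python3 go.py 583.5 -359 28
```

```text
at [ 583.1 -360.    27.9] [3.141 0.    1.679] tool delta [ 0.9  0.5 -0.1] w 42.8 t 11.0
```

Contact; release and lift.

Converted, -40 mm is -0.8, -35 mm is -0.7.

>>> {"name": "run_rows", "arguments": {
  "plan": [
    [[0, 0, 0], [0, 0, 0], 85],
    [[0, 0, 0], [0, 0, 0], 85],
    [[0, 0, 0], [0, 0, 0], 85],
    [[0, 0, 0], [0, 0, 0], 85],
    [[0, 0, 0], [0, 0, 0], 85],
    [[0, 0, 0], [0, 0, 0], 85],
    [[0, 0, -0.2], [0, 0, 0], 85],
    [[0, 0, -0.6], [0, 0, 0], 85],
    [[0, 0, -0.8], [0, 0, 0], 85],
    [[0, 0, -0.7], [0, 0, 0], 85]
  ]
}}

```text
clock: 12.0
eef_pos: [583.1, -359.9, 145.0]
tool_rot: [3.141, 0.0, 1.679]
force: [0.4, -0.0, -0.4]
width: 85.2
gripper_force: 0.0
```

```bash
python3 go.py 523.4 271.2 140
```

```text
at [ 583.1 -359.9  145. ] [3.141 0.    1.679] tool delta [633.8   8.8   4.8] w 85.2 t 12.0
```

>>> {"name": "run_rows", "arguments": {
  "plan": [
    [[0.8, 0.014, 0], [0, 0, 0], 85],
    [[0.92, 0.014, 0], [0, 0, 0], 85],
    [[0.92, 0.014, 0], [0, 0, 0], 85],
    [[0.92, 0.014, 0], [0, 0, 0], 85],
    [[0.92, 0.014, 0], [0, 0, 0], 85],
    [[0.92, 0.014, 0], [0, 0, 0], 85],
    [[0.92, 0.014, 0], [0, 0, 0], 85],
    [[0.92, 0.014, 0], [0, 0, 0], 85],
    [[0.92, 0.014, 0], [0, 0, 0], 85],
    [[0.92, 0.014, 0], [0, 0, 0], 85],
    [[0.92, 0.014, 0], [0, 0, 0], 85],
    [[0.8, 0.014, 0], [0, 0, 0], 85]
  ]
}}

```text
clock: 13.2
eef_pos: [532.6, 180.9, 143.7]
tool_rot: [3.14, -0.001, 1.68]
force: [1.6, -0.4, 0.1]
width: 84.9
gripper_force: 0.0
```

>>> {"name": "run_rows", "arguments": {
  "plan": [
    [[0.7, 0, 0], [0, 0, 0], 85],
    [[0.56, 0, 0], [0, 0, 0], 85],
    [[0.2, 0, 0], [0, 0, 0], 85],
    [[0, 0, 0], [0, 0, 0], 85],
    [[0, 0, 0], [0, 0, 0], 85]
  ]
}}

```text
clock: 13.7
eef_pos: [525.5, 248.3, 142.7]
tool_rot: [3.142, 0.002, 1.677]
force: [-0.7, 0.3, 0.3]
width: 84.9
gripper_force: 0.0
```

```bash
python3 go.py 523.4 271.2 140; python3 m.py
```

```text
at [525.5 248.3 142.7] [3.142e+00 2.000e-03 1.677e+00] tool delta [23.   0.3  2.7] w 84.9 t 13.7
top green 240 ztop 76.4 c [ 582.3 -357.5] r 21.8 mean [ 581.3 -357.1   76.3]
top yellow 65 ztop 81.3 c [526.6 257.3] r 15.0 mean [528.1 257.   81.7]
top red 256 ztop 81.7 c [531.4 202.8] r 21.2 mean [531.2 202.2  81.7]
top blue 227 ztop 82.0 c [531.5 132.5] r 20.3 mean [530.6 132.2  82.1]
scene green 283 ztop 76.0 c [ 583.3 -356.8] r 21.0 mean [ 584.3 -356.    76. ]
scene yellow 273 ztop 83.0 c [522.6 271.9] r 21.9 mean [524.2 271.2  83.2]
scene red 284 ztop 82.6 c [530.6 204.1] r 22.0 mean [531.7 203.5  82.8]
scene blue 261 ztop 82.8 c [532.1 133.7] r 21.6 mean [533.6 133.3  83. ]
```

Converted, 25 mm is 0.5, 23 mm is 0.46.

>>> {"name": "run_rows", "arguments": {
  "plan": [
    [[0.46, 0.006, 0.06], [0, 0, 0], 85],
    [[0, 0, 0], [0, 0, 0], 85],
    [[0, 0, 0.5], [0, 0, 0], 85],
    [[0, 0, 0.5], [0, 0, 0], 85],
    [[0, 0, 0.5], [0, 0, 0], 85],
    [[0, 0, 0.4], [0, 0, 0], 85],
    [[0, 0, 0.2], [0, 0, 0], 85],
    [[0, 0, 0], [0, 0, 0], 85],
    [[0, 0, 0], [0, 0, 0], 85]
  ]
}}

```text
clock: 14.7
eef_pos: [523.5, 273.0, 35.3]
tool_rot: [3.141, -0.0, 1.678]
force: [0.2, 0.2, -0.0]
width: 85.2
gripper_force: 0.0
```

```bash
python3 go.py 523.4 271.2 34
```

```text
at [523.5 273.   35.3] [ 3.141 -0.     1.678] tool delta [-1.8 -0.3  1.3] w 85.2 t 14.7
```

>>> {"name": "run_rows", "arguments": {
  "plan": [
    [[-0.036, -0.006, 0.026], [0, 0, 0], 85],
    [[0, 0, 0], [0, 0, 0], 30],
    [[0, 0, 0], [0, 0, 0], 30],
    [[0, 0, 0], [0, 0, 0], 30],
    [[0, 0, 0], [0, 0, 0], 30],
    [[0, 0, 0], [0, 0, 0], 30],
    [[0, 0, 0], [0, 0, 0], 30],
    [[0, 0, 0], [0, 0, 0], 30],
    [[0, 0, 0], [0, 0, 0], 30]
  ]
}}

```text
clock: 15.6
eef_pos: [522.9, 271.7, 34.3]
tool_rot: [3.141, -0.0, 1.679]
force: [-2.4, -1.5, 6.3]
width: 42.7
gripper_force: 59.9
```

```bash
python3 go.py 523.4 271.2 34
```

```text
at [522.9 271.7  34.3] [ 3.141 -0.     1.679] tool delta [-0.6  0.4  0.3] w 42.7 t 15.6
```

>>> {"name": "run_rows", "arguments": {
  "plan": [
    [[0, 0, -0.2], [0, 0, 0], 30],
    [[0, 0, -0.4], [0, 0, 0], 30],
    [[0, 0, -0.6], [0, 0, 0], 30],
    [[0, 0, -0.6], [0, 0, 0], 30],
    [[0, 0, -0.4], [0, 0, 0], 30],
    [[0, 0, 0], [0, 0, 0], 30],
    [[0, 0, 0], [0, 0, 0], 30]
  ]
}}

```text
clock: 16.3
eef_pos: [522.6, 271.2, 143.3]
tool_rot: [3.142, 0.0, 1.679]
force: [-0.2, -0.5, -2.6]
width: 42.6
gripper_force: 61.3
```

```bash
python3 go.py 573.5 -287 140
```

```text
at [522.6 271.2 143.3] [3.142 0.    1.679] tool delta [-560.4   -9.5    3.4] w 42.6 t 16.3
```

>>> {"name": "run_rows", "arguments": {
  "plan": [
    [[-0.4, -0.01, 0], [0, 0, 0], 30],
    [[-0.7, -0.01, 0], [0, 0, 0], 30],
    [[-0.84, -0.016, 0], [0, 0, 0], 30],
    [[-0.84, -0.016, 0], [0, 0, 0], 30],
    [[-0.84, -0.016, 0], [0, 0, 0], 30],
    [[-0.84, -0.016, 0], [0, 0, 0], 30],
    [[-0.84, -0.016, 0], [0, 0, 0], 30],
    [[-0.84, -0.016, 0], [0, 0, 0], 30],
    [[-0.84, -0.016, 0], [0, 0, 0], 30],
    [[-0.84, -0.016, 0], [0, 0, 0], 30],
    [[-0.84, -0.016, 0], [0, 0, 0], 30],
    [[-0.84, -0.016, 0], [0, 0, 0], 30]
  ]
}}

```text
clock: 17.5
eef_pos: [563.6, -203.1, 141.4]
tool_rot: [-3.138, -0.001, 1.679]
force: [0.6, 0.8, -1.7]
width: 42.8
gripper_force: 61.2
```

>>> {"name": "run_rows", "arguments": {
  "plan": [
    [[-0.7, 0, 0], [0, 0, 0], 30],
    [[-0.6, 0, 0], [0, 0, 0], 30],
    [[-0.4, 0, 0], [0, 0, 0], 30],
    [[0, 0, 0], [0, 0, 0], 30],
    [[0, 0, 0], [0, 0, 0], 30]
  ]
}}

```text
clock: 18.0
eef_pos: [573.0, -285.5, 141.5]
tool_rot: [-3.139, -0.002, 1.678]
force: [-0.6, 0.8, -2.6]
width: 42.5
gripper_force: 61.2
```

```bash
python3 go.py 573.5 -287 140
```

```text
at [ 573.  -285.5  141.5] [-3.139e+00 -2.000e-03  1.678e+00] tool delta [-1.6  0.4  1.5] w 42.5 t 18.0
```

>>> {"name": "run_rows", "arguments": {
  "plan": [
    [[-0.032, 0.008, 0.2], [0, 0, 0], 30],
    [[0, 0, 0.5], [0, 0, 0], 30],
    [[0, 0, 0.6], [0, 0, 0], 30],
    [[0, 0, 0.4], [0, 0, 0], 30],
    [[0, 0, 0.24], [0, 0, 0], 30],
    [[0, 0, 0.16], [0, 0, 0], 30],
    [[0, 0, 0.08], [0, 0, 0], 30],
    [[0, 0, 0], [0, 0, 0], 30],
    [[0, 0, 0], [0, 0, 0], 30]
  ]
}}

```text
clock: 18.9
eef_pos: [575.4, -287.9, 35.2]
tool_rot: [3.14, 0.001, 1.679]
force: [-0.1, 0.6, -2.0]
width: 43.1
gripper_force: 61.3
```

```bash
python3 go.py 573.5 -287 28.5
```

```text
at [ 575.4 -287.9   35.2] [3.140e+00 1.000e-03 1.679e+00] tool delta [ 1.1 -1.8  6.7] w 43.1 t 18.9
```

Converted, 3 mm is 0.06, -1.8 mm is -0.036.

>>> {"name": "run_rows", "arguments": {
  "plan": [
    [[0.02, -0.036, 0.06], [0, 0, 0], 30],
    [[0, 0, 0.06], [0, 0, 0], 30],
    [[0, 0, 0.02], [0, 0, 0], 30],
    [[0, 0, 0], [0, 0, 0], 30],
    [[0, 0, 0], [0, 0, 0], 30]
  ]
}}

```text
clock: 19.4
eef_pos: [572.9, -287.3, 28.4]
tool_rot: [3.141, 0.001, 1.679]
force: [-2.1, 0.3, 5.2]
width: 42.4
gripper_force: 61.8
```

```bash
python3 go.py 573.5 -287 28.3
```

```text
at [ 572.9 -287.3   28.4] [3.141e+00 1.000e-03 1.679e+00] tool delta [0.2 0.6 0.1] w 42.4 t 19.4
```

Contact (5 N up); release, lift and head for red.

Converted, -40 mm is -0.8, -35 mm is -0.7.

>>> {"name": "run_rows", "arguments": {
  "plan": [
    [[0, 0, 0], [0, 0, 0], 85],
    [[0, 0, 0], [0, 0, 0], 85],
    [[0, 0, 0], [0, 0, 0], 85],
    [[0, 0, 0], [0, 0, 0], 85],
    [[0, 0, 0], [0, 0, 0], 85],
    [[0, 0, 0], [0, 0, 0], 85],
    [[0, 0, -0.2], [0, 0, 0], 85],
    [[0, 0, -0.6], [0, 0, 0], 85],
    [[0, 0, -0.8], [0, 0, 0], 85],
    [[0, 0, -0.7], [0, 0, 0], 85],
    [[0, 0, 0], [0, 0, 0], 85]
  ]
}}

```text
clock: 20.5
eef_pos: [576.8, -288.2, 148.6]
tool_rot: [3.132, 0.005, 1.679]
force: [0.9, 0.3, -0.3]
width: 84.9
gripper_force: 0.0
```

```bash
python3 go.py 531.5 203 140
```

```text
at [ 576.8 -288.2  148.6] [3.132 0.005 1.679] tool delta [493.2   7.7   6.1] w 84.9 t 20.5
```

>>> {"name": "run_rows", "arguments": {
  "plan": [
    [[0.7, 0.014, 0], [0, 0, 0], 85],
    [[0.92, 0.014, 0], [0, 0, 0], 85],
    [[0.92, 0.014, 0], [0, 0, 0], 85],
    [[0.92, 0.014, 0], [0, 0, 0], 85],
    [[0.92, 0.014, 0], [0, 0, 0], 85],
    [[0.92, 0.014, 0], [0, 0, 0], 85],
    [[0.92, 0.014, 0], [0, 0, 0], 85],
    [[0.92, 0.014, 0], [0, 0, 0], 85],
    [[0.92, 0.014, 0], [0, 0, 0], 85],
    [[0.8, 0.014, 0], [0, 0, 0], 85],
    [[0.7, 0, 0], [0, 0, 0], 85],
    [[0.4, 0, 0], [0, 0, 0], 85]
  ]
}}

```text
clock: 21.7
eef_pos: [525.0, 213.1, 142.5]
tool_rot: [3.141, -0.002, 1.683]
force: [0.2, 0.1, 0.0]
width: 84.7
gripper_force: 0.0
```

>>> {"name": "run_rows", "arguments": {
  "plan": [
    [[0, 0, 0], [0, 0, 0], 85],
    [[0, 0, 0], [0, 0, 0], 85]
  ]
}}

```text
clock: 21.9
eef_pos: [525.9, 208.2, 142.2]
tool_rot: [-3.141, 0.001, 1.679]
force: [-0.2, -0.0, 0.6]
width: 85.0
gripper_force: 0.0
```

```bash
python3 go.py 531.5 203 140
```

```text
at [525.9 208.2 142.2] [-3.141e+00  1.000e-03  1.679e+00] tool delta [-5.8  5.   2.2] w 85.0 t 21.9
```

>>> {"name": "run_rows", "arguments": {
  "plan": [
    [[-0.116, 0.1, 0.06], [0, 0, 0], 85],
    [[0, 0, 0], [0, 0, 0], 85],
    [[0, 0, 0.5], [0, 0, 0], 85],
    [[0, 0, 0.5], [0, 0, 0], 85],
    [[0, 0, 0.5], [0, 0, 0], 85],
    [[0, 0, 0.4], [0, 0, 0], 85],
    [[0, 0, 0.2], [0, 0, 0], 85],
    [[0, 0, 0], [0, 0, 0], 85],
    [[0, 0, 0], [0, 0, 0], 85]
  ]
}}

```text
clock: 22.8
eef_pos: [532.3, 203.4, 34.8]
tool_rot: [3.141, -0.0, 1.678]
force: [-0.1, 0.1, 0.1]
width: 85.0
gripper_force: 0.0
```

```bash
python3 go.py 531.5 203 34; python3 m.py | grep -v blue
```

```text
at [532.3 203.4  34.8] [ 3.141 -0.     1.678] tool delta [-0.3 -0.9  0.8] w 85.0 t 22.8
top green 242 ztop 76.5 c [ 582.5 -356.9] r 21.6 mean [ 581.6 -357.1   76.5]
top yellow 243 ztop 76.2 c [ 572.2 -286.4] r 21.4 mean [ 572.  -286.    76.3]
top red 0
scene green 281 ztop 76.2 c [ 583.3 -357.2] r 21.2 mean [ 584.3 -355.9   76.2]
scene yellow 295 ztop 76.4 c [ 572.  -285.8] r 21.8 mean [ 573.4 -285.4   76.3]
scene red 184 ztop 82.6 c [530.7 203.5] r 21.4 mean [531.7 197.9  82.7]
```

>>> {"name": "run_rows", "arguments": {
  "plan": [
    [[-0.006, -0.018, 0.016], [0, 0, 0], 85],
    [[0, 0, 0], [0, 0, 0], 30],
    [[0, 0, 0], [0, 0, 0], 30],
    [[0, 0, 0], [0, 0, 0], 30],
    [[0, 0, 0], [0, 0, 0], 30],
    [[0, 0, 0], [0, 0, 0], 30],
    [[0, 0, 0], [0, 0, 0], 30],
    [[0, 0, 0], [0, 0, 0], 30],
    [[0, 0, 0], [0, 0, 0], 30]
  ]
}}

```text
clock: 23.8
eef_pos: [530.9, 203.4, 34.3]
tool_rot: [3.141, 0.0, 1.679]
force: [-1.2, -0.0, 6.2]
width: 42.7
gripper_force: 59.9
```

```bash
python3 go.py 531.5 203 34
```

```text
at [530.9 203.4  34.3] [3.141 0.    1.679] tool delta [-0.5  0.6  0.3] w 42.7 t 23.8
```

>>> {"name": "run_rows", "arguments": {
  "plan": [
    [[0, 0, -0.2], [0, 0, 0], 30],
    [[0, 0, -0.4], [0, 0, 0], 30],
    [[0, 0, -0.6], [0, 0, 0], 30],
    [[0, 0, -0.6], [0, 0, 0], 30],
    [[0, 0, -0.4], [0, 0, 0], 30],
    [[0, 0, 0], [0, 0, 0], 30],
    [[0, 0, 0], [0, 0, 0], 30]
  ]
}}

```text
clock: 24.5
eef_pos: [530.7, 203.0, 143.6]
tool_rot: [3.141, 0.0, 1.679]
force: [-0.4, 0.7, -1.6]
width: 42.8
gripper_force: 61.1
```

```bash
python3 go.py 563 -214.8 140
```

```text
at [530.7 203.  143.6] [3.141 0.    1.679] tool delta [-418.9  -12.9    3.6] w 42.8 t 24.5
```

Converted, -42 mm is -0.84, -35 mm is -0.7.

>>> {"name": "run_rows", "arguments": {
  "plan": [
    [[-0.4, -0.02, 0], [0, 0, 0], 30],
    [[-0.7, -0.02, 0], [0, 0, 0], 30],
    [[-0.84, -0.03, 0], [0, 0, 0], 30],
    [[-0.84, -0.03, 0], [0, 0, 0], 30],
    [[-0.84, -0.03, 0], [0, 0, 0], 30],
    [[-0.84, -0.03, 0], [0, 0, 0], 30],
    [[-0.84, -0.03, 0], [0, 0, 0], 30],
    [[-0.84, -0.03, 0], [0, 0, 0], 30],
    [[-0.84, -0.02, 0], [0, 0, 0], 30],
    [[-0.7, 0, 0], [0, 0, 0], 30],
    [[-0.5, 0, 0], [0, 0, 0], 30],
    [[-0.2, 0, 0], [0, 0, 0], 30]
  ]
}}

```text
clock: 25.7
eef_pos: [562.4, -218.2, 141.5]
tool_rot: [-3.138, 0.0, 1.674]
force: [-0.0, 0.1, -1.9]
width: 42.5
gripper_force: 61.1
```

>>> {"name": "run_rows", "arguments": {
  "plan": [
    [[0, 0, 0], [0, 0, 0], 30],
    [[0, 0, 0], [0, 0, 0], 30]
  ]
}}

```text
clock: 25.9
eef_pos: [563.7, -212.2, 142.8]
tool_rot: [-3.141, -0.002, 1.681]
force: [0.1, 0.6, -0.7]
width: 42.4
gripper_force: 61.1
```

```bash
python3 go.py 563 -214.8 140
```

```text
at [ 563.7 -212.2  142.8] [-3.141e+00 -2.000e-03  1.681e+00] tool delta [-2.5 -1.   2.8] w 42.4 t 25.9
```

Converted, 30 mm is 0.6, 25 mm is 0.5.

>>> {"name": "run_rows", "arguments": {
  "plan": [
    [[-0.05, -0.02, 0.2], [0, 0, 0], 30],
    [[0, 0, 0.5], [0, 0, 0], 30],
    [[0, 0, 0.6], [0, 0, 0], 30],
    [[0, 0, 0.4], [0, 0, 0], 30],
    [[0, 0, 0.24], [0, 0, 0], 30],
    [[0, 0, 0.16], [0, 0, 0], 30],
    [[0, 0, 0.08], [0, 0, 0], 30],
    [[0, 0, 0], [0, 0, 0], 30],
    [[0, 0, 0], [0, 0, 0], 30]
  ]
}}

```text
clock: 26.8
eef_pos: [564.0, -217.3, 35.3]
tool_rot: [3.14, 0.001, 1.679]
force: [0.1, -0.1, -0.6]
width: 42.5
gripper_force: 61.1
```

```bash
python3 go.py 563 -214.8 28.3
```

```text
at [ 564.  -217.3   35.3] [3.140e+00 1.000e-03 1.679e+00] tool delta [ 2.6 -0.8  7. ] w 42.5 t 26.8
```

Converted, 3 mm is 0.06, 2.6 mm is 0.052.

>>> {"name": "run_rows", "arguments": {
  "plan": [
    [[0.052, -0.016, 0.06], [0, 0, 0], 30],
    [[0, 0, 0.06], [0, 0, 0], 30],
    [[0, 0, 0.02], [0, 0, 0], 30],
    [[0, 0, 0], [0, 0, 0], 30],
    [[0, 0, 0], [0, 0, 0], 30]
  ]
}}

```text
clock: 27.3
eef_pos: [562.5, -214.6, 28.3]
tool_rot: [3.141, 0.0, 1.679]
force: [-1.4, 0.1, 6.2]
width: 42.5
gripper_force: 61.6
```

```bash
python3 go.py 563 -214.8 28.3
```

```text
at [ 562.5 -214.6   28.3] [3.141 0.    1.679] tool delta [-0.3  0.5  0. ] w 42.5 t 27.3
```

>>> {"name": "run_rows", "arguments": {
  "plan": [
    [[0, 0, 0], [0, 0, 0], 85],
    [[0, 0, 0], [0, 0, 0], 85],
    [[0, 0, 0], [0, 0, 0], 85],
    [[0, 0, 0], [0, 0, 0], 85],
    [[0, 0, 0], [0, 0, 0], 85],
    [[0, 0, 0], [0, 0, 0], 85],
    [[0, 0, -0.2], [0, 0, 0], 85],
    [[0, 0, -0.6], [0, 0, 0], 85],
    [[0, 0, -0.8], [0, 0, 0], 85],
    [[0, 0, -0.7], [0, 0, 0], 85],
    [[0, 0, 0], [0, 0, 0], 85],
    [[0, 0, 0], [0, 0, 0], 85]
  ]
}}

```text
clock: 28.5
eef_pos: [562.8, -215.0, 144.0]
tool_rot: [3.14, 0.001, 1.679]
force: [0.2, 1.3, -0.5]
width: 84.8
gripper_force: 0.0
```

```bash
python3 go.py 532.5 133.4 140
```

```text
at [ 562.8 -215.   144. ] [3.140e+00 1.000e-03 1.679e+00] tool delta [349.6   7.4   3.5] w 84.8 t 28.5
```

>>> {"name": "run_rows", "arguments": {
  "plan": [
    [[0.7, 0.02, 0], [0, 0, 0], 85],
    [[0.86, 0.02, 0], [0, 0, 0], 85],
    [[0.86, 0.02, 0], [0, 0, 0], 85],
    [[0.86, 0.02, 0], [0, 0, 0], 85],
    [[0.86, 0.02, 0], [0, 0, 0], 85],
    [[0.86, 0.02, 0], [0, 0, 0], 85],
    [[0.8, 0.02, 0], [0, 0, 0], 85],
    [[0.7, 0, 0], [0, 0, 0], 85],
    [[0.4, 0, 0], [0, 0, 0], 85],
    [[0.1, 0, 0], [0, 0, 0], 85],
    [[0, 0, 0], [0, 0, 0], 85],
    [[0, 0, 0], [0, 0, 0], 85]
  ]
}}

```text
clock: 29.7
eef_pos: [531.4, 131.9, 141.9]
tool_rot: [-3.14, 0.002, 1.677]
force: [-0.8, 0.4, 0.2]
width: 84.7
gripper_force: 0.0
```

```bash
python3 go.py 532.5 133.4 140;python3 m.py
```

```text
at [531.4 131.9 141.9] [-3.140e+00  2.000e-03  1.677e+00] tool delta [1.4 1.3 1.9] w 84.7 t 29.7
top green 235 ztop 76.3 c [ 582.2 -357.1] r 21.5 mean [ 581.4 -357.1   76.3]
top yellow 247 ztop 76.4 c [ 572.3 -286. ] r 21.1 mean [ 572.  -286.    76.5]
top red 244 ztop 76.1 c [ 562.4 -214.4] r 21.5 mean [ 561.9 -214.    76.1]
top blue 0
scene green 283 ztop 76.2 c [ 582.6 -357.1] r 21.1 mean [ 584.2 -355.7   76.2]
scene yellow 304 ztop 76.3 c [ 572.1 -286.3] r 21.8 mean [ 573.8 -285.    76.3]
scene red 291 ztop 76.5 c [ 562.1 -212.9] r 21.5 mean [ 563.2 -212.6   76.5]
scene blue 270 ztop 82.6 c [532.3 133.9] r 21.5 mean [533.7 133.8  82.8]
```

>>> {"name": "run_rows", "arguments": {
  "plan": [
    [[0.028, 0.026, 0.06], [0, 0, 0], 85],
    [[0, 0, 0], [0, 0, 0], 85],
    [[0, 0, 0.5], [0, 0, 0], 85],
    [[0, 0, 0.5], [0, 0, 0], 85],
    [[0, 0, 0.5], [0, 0, 0], 85],
    [[0, 0, 0.4], [0, 0, 0], 85],
    [[0, 0, 0.2], [0, 0, 0], 85],
    [[0, 0, 0], [0, 0, 0], 85],
    [[0, 0, 0], [0, 0, 0], 85]
  ]
}}

```text
clock: 30.7
eef_pos: [533.2, 135.8, 35.1]
tool_rot: [3.141, -0.0, 1.679]
force: [0.3, 0.7, -0.4]
width: 85.0
gripper_force: 0.0
```

```bash
python3 go.py 532.5 133.4 34
```

```text
at [533.2 135.8  35.1] [ 3.141 -0.     1.679] tool delta [-2.3 -0.9  1.1] w 85.0 t 30.7
```

Converted, -2.3 mm is -0.046, 1.1 mm is 0.022.

>>> {"name": "run_rows", "arguments": {
  "plan": [
    [[-0.046, -0.018, 0.022], [0, 0, 0], 85],
    [[0, 0, 0], [0, 0, 0], 30],
    [[0, 0, 0], [0, 0, 0], 30],
    [[0, 0, 0], [0, 0, 0], 30],
    [[0, 0, 0], [0, 0, 0], 30],
    [[0, 0, 0], [0, 0, 0], 30],
    [[0, 0, 0], [0, 0, 0], 30],
    [[0, 0, 0], [0, 0, 0], 30],
    [[0, 0, 0], [0, 0, 0], 30]
  ]
}}

```text
clock: 31.6
eef_pos: [532.2, 133.3, 34.4]
tool_rot: [3.141, 0.0, 1.679]
force: [-0.7, -1.0, 6.3]
width: 42.6
gripper_force: 59.8
```

```bash
python3 go.py 532.5 133.4 34
```

```text
at [532.2 133.3  34.4] [3.141 0.    1.679] tool delta [0.1 0.3 0.4] w 42.6 t 31.6
```

>>> {"name": "run_rows", "arguments": {
  "plan": [
    [[0, 0, -0.2], [0, 0, 0], 30],
    [[0, 0, -0.4], [0, 0, 0], 30],
    [[0, 0, -0.6], [0, 0, 0], 30],
    [[0, 0, -0.6], [0, 0, 0], 30],
    [[0, 0, -0.4], [0, 0, 0], 30],
    [[0, 0, 0], [0, 0, 0], 30],
    [[0, 0, 0], [0, 0, 0], 30]
  ]
}}

```text
clock: 32.3
eef_pos: [531.8, 132.9, 143.5]
tool_rot: [3.141, 0.0, 1.679]
force: [-0.0, -0.7, -0.8]
width: 42.4
gripper_force: 61.2
```

```bash
python3 go.py 553 -143.2 140
```

```text
at [531.8 132.9 143.5] [3.141 0.    1.679] tool delta [-276.8   -8.7    3.5] w 42.4 t 32.3
```

Converted, -40 mm is -0.8, -35 mm is -0.7.

>>> {"name": "run_rows", "arguments": {
  "plan": [
    [[-0.4, -0.02, 0], [0, 0, 0], 30],
    [[-0.7, -0.02, 0], [0, 0, 0], 30],
    [[-0.8, -0.03, 0], [0, 0, 0], 30],
    [[-0.8, -0.03, 0], [0, 0, 0], 30],
    [[-0.8, -0.03, 0], [0, 0, 0], 30],
    [[-0.8, -0.02, 0], [0, 0, 0], 30],
    [[-0.7, -0.02, 0], [0, 0, 0], 30],
    [[-0.4, 0, 0], [0, 0, 0], 30],
    [[-0.14, 0, 0], [0, 0, 0], 30],
    [[0, 0, 0], [0, 0, 0], 30],
    [[0, 0, 0], [0, 0, 0], 30]
  ]
}}

```text
clock: 33.4
eef_pos: [553.0, -141.0, 142.8]
tool_rot: [-3.141, -0.002, 1.681]
force: [-0.4, 0.2, -1.4]
width: 42.4
gripper_force: 61.1
```

```bash
python3 go.py 553 -143.2 140
```

```text
at [ 553.  -141.   142.8] [-3.141e+00 -2.000e-03  1.681e+00] tool delta [-2.2 -0.3  2.8] w 42.4 t 33.4
```

>>> {"name": "run_rows", "arguments": {
  "plan": [
    [[0, -0.006, 0.2], [0, 0, 0], 30],
    [[0, 0, 0.5], [0, 0, 0], 30],
    [[0, 0, 0.6], [0, 0, 0], 30],
    [[0, 0, 0.4], [0, 0, 0], 30],
    [[0, 0, 0.24], [0, 0, 0], 30],
    [[0, 0, 0.16], [0, 0, 0], 30],
    [[0, 0, 0.08], [0, 0, 0], 30],
    [[0, 0, 0], [0, 0, 0], 30],
    [[0, 0, 0], [0, 0, 0], 30]
  ]
}}

```text
clock: 34.3
eef_pos: [553.8, -143.2, 35.2]
tool_rot: [3.14, 0.0, 1.679]
force: [0.1, 0.2, -1.8]
width: 42.5
gripper_force: 61.1
```

```bash
python3 go.py 553 -143.2 28.3
```

```text
at [ 553.8 -143.2   35.2] [3.14  0.    1.679] tool delta [ 0.  -0.8  6.9] w 42.5 t 34.3
```

Converted, 3 mm is 0.06, 1 mm is 0.02.

>>> {"name": "run_rows", "arguments": {
  "plan": [
    [[0, -0.016, 0.06], [0, 0, 0], 30],
    [[0, 0, 0.06], [0, 0, 0], 30],
    [[0, 0, 0.02], [0, 0, 0], 30],
    [[0, 0, 0], [0, 0, 0], 30],
    [[0, 0, 0], [0, 0, 0], 30]
  ]
}}

```text
clock: 34.8
eef_pos: [552.6, -143.5, 28.4]
tool_rot: [3.141, 0.001, 1.679]
force: [-2.0, 0.2, 6.4]
width: 42.9
gripper_force: 61.8
```

```bash
python3 go.py 553 -143.2 28.3
```

```text
at [ 552.6 -143.5   28.4] [3.141e+00 1.000e-03 1.679e+00] tool delta [0.3 0.5 0.1] w 42.9 t 34.8
```

Release, lift, move aside, then check.

>>> {"name": "run_rows", "arguments": {
  "plan": [
    [[0, 0, 0], [0, 0, 0], 85],
    [[0, 0, 0], [0, 0, 0], 85],
    [[0, 0, 0], [0, 0, 0], 85],
    [[0, 0, 0], [0, 0, 0], 85],
    [[0, 0, 0], [0, 0, 0], 85],
    [[0, 0, 0], [0, 0, 0], 85],
    [[0, 0, -0.2], [0, 0, 0], 85],
    [[0, 0, -0.6], [0, 0, 0], 85],
    [[0, 0, -0.8], [0, 0, 0], 85],
    [[0, 0, -0.7], [0, 0, 0], 85],
    [[0, 0, 0], [0, 0, 0], 85]
  ]
}}

```text
clock: 35.9
eef_pos: [556.1, -143.6, 147.9]
tool_rot: [3.132, 0.003, 1.679]
force: [0.9, -0.3, 0.1]
width: 85.0
gripper_force: 0.0
```

>>> {"name": "run_rows", "arguments": {
  "plan": [
    [[0.7, 0, 0], [0, 0, 0], 85],
    [[0.8, 0, 0], [0, 0, 0], 85],
    [[0.8, 0, 0], [0, 0, 0], 85],
    [[0.8, 0, 0], [0, 0, 0], 85],
    [[0.4, 0, 0], [0, 0, 0], 85],
    [[0, 0, 0], [0, 0, 0], 85],
    [[0, 0, 0], [0, 0, 0], 85],
    [[0, 0, 0], [0, 0, 0], 85]
  ]
}}

```text
clock: 36.7
eef_pos: [533.5, 28.8, 142.3]
tool_rot: [-3.141, 0.001, 1.677]
force: [-0.8, -0.1, -0.8]
width: 85.0
gripper_force: 0.0
```

```bash
python3 m.py; python3 - <<'E'
from h import *
im,d=cams.get_image("scene");cv2.imwrite("pics/s3.png",im)
E
```

```text
top green 243 ztop 76.4 c [ 582.2 -356.7] r 21.7 mean [ 581.5 -357.    76.3]
top yellow 249 ztop 76.4 c [ 572.  -286.7] r 21.7 mean [ 572.1 -286.1   76.3]
top red 244 ztop 76.2 c [ 562.2 -213.9] r 21.2 mean [ 561.8 -214.    76.1]
top blue 235 ztop 76.7 c [ 551.5 -142.9] r 20.9 mean [ 551.2 -142.4   76.5]
scene green 285 ztop 76.4 c [ 582.2 -356.8] r 21.2 mean [ 584.3 -355.7   76.2]
scene yellow 292 ztop 76.3 c [ 571.7 -286.1] r 21.5 mean [ 573.5 -285.5   76.4]
scene red 292 ztop 76.5 c [ 561.9 -213. ] r 21.5 mean [ 563.2 -212.6   76.4]
scene blue 281 ztop 76.5 c [ 552.4 -141. ] r 21.5 mean [ 553.6 -141.2   76.5]
```

View pics/s3.png

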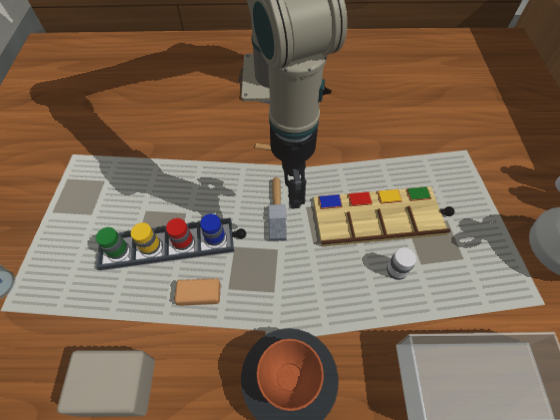

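The four jars stand upright in the tray: blue (212,230) next to the knob, then red, yellow, and green (112,243) farthest. Their tops measure 76 mm, as expected, and the arm is clear of everything.

```bash
python3 -c "
from cell import ctrl
print(ctrl.finish_job())"
```

```text
the job is handed in; nothing more can be done
None
```

All four jars stand upright in the tray in reverse order (from the tray's knob: blue, red, yellow, green), each within about 3 mm of its measured bay centre, and the job was handed in at about 37 s of the 109 s allowed; no verdict came back.

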